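# Hang the lift-off gate on the brittle tray guard

## Robot

A 6-joint arm with a two-finger parallel gripper is mounted at the origin on the work surface. World frame = base frame: x ahead of the robot, y to its left, z up, the work surface at z = 0. Lengths are in m, angles in rad, forces in N, time in s.
With the tool pointing down it reaches from about 0.425 to 0.95 m from the base axis. Payload 14.7 kg.
Tool frame: the origin (TCP) lies midway between the tips of the shut fingers; the grasp point (between the pads) lies 19 mm behind it (ctrl.grasp_offset is the distance from the TCP to the grasp point, in m); y points along the fingers, z is the direction in which the jaws open and shut, and the axes are right-handed (so a half turn about y gives the same grasp; the last joint's range is limited). The gripper opens to 85 mm and grips with 20 to 120 N. Pads are 22 mm wide; open, the fingers measure 114 mm over their backs; the gripper's body (76 mm by 85 mm) begins 54 mm behind the grasp point. The pads swing forward as they close: fully open they stand 13 mm farther back than shut.
Start: joints at [1.191, 0.48, 1.596, -0, 1.065, -0.047], TCP at [0.212, 0.614, 0.231] pointing down, gripper open.
Joint ranges: [-2.75, 2.75], [-0.82, 2.05], [0.23, 2.67], [-1.56, 4.7], [0.09, 2.69], [-2.92, 2.92]. Speed limits (rad/s): [1.89, 1.89, 2.39, 3.01, 3.01, 3.01].

## Interface

Orientations are given as a unit quaternion [x, y, z, w].
In Python, from bench import ctrl gives the robot as it stands. The module is installed in compiled form; this text tells all that it offers.
- The arm moves only by the shell command python3 -m inch 'ROWS' [FORCE]. ROWS is JSON, a list of rows, each a list of 7 numbers: the opening, from -1 (shut) to 1 (fully open), then the shift along the world's x, y, z in units of 40 mm (1.0 is 40 mm), then the turn, a rotation vector about the world's x, y, z in degrees. A call has 1 to 12 rows; each row shifts and turns the commanded pose from where the row before left it; what a row does not reach is not made up. A row lasts 1/12 s, in which the tool goes at most 41.7 mm and 7.16 degrees, less where a joint would pass 70% of its speed; a pose out of reach is approached as far as the arm can. A call is refused whole if a number of a shift passes 1 or a number of a turn 7.16, either way. A call with a gripper value outside its range is refused whole. The fingers move at their own pace and stop on an object; FORCE is the grip in N (left out, the last holds). Time passes only in rows, so rows that do not move let the fingers close. It gives the time, the measured TCP pose, the force and the opening at its end, in the units of the state.
- ctrl.state(): the state, without advancing time (a new reading comes with each control period).
- ctrl.grab_frame(name): name is "side" or "top"; returns a dict with "image" (420x560x3 uint8, red, green, blue), "intrinsics" (3x3 intrinsics, pixels), "distortion" ([k1, k2, p1, p2, k3] as OpenCV has them; the pictures are not rectified), "T" (4x4, takes a point from camera to world coordinates). Camera axes: x right, y down, z forward; pixel columns grow to the right and rows downward; lengths in m; the calibration is good to about 2 mm. A picture is of the moment at which its call begins. There is no depth.
- ctrl.sign_off(): hands the job in, once; it reports no verdict.
The state is a dict: "time_s": time; "joints": joint angles; "qvel": joint speeds; "effort": joint torques, N m; "tool_pos": TCP position; "eef_rot": TCP orientation; "wrist_force": force on the tool from outside, world axes, zero at the start; "wrist_torque": the same for the moment, N m; "finger_gap": finger opening in m.
Only numpy, scipy, OpenCV 4.12 (cv2) and the standard library are available. Lean on these libraries where they do the work, as an engineer would, in place of code of your own. Each camera call takes 0.05 s, during which the arm holds its last target. There are 200 camera calls.

## Task

Take the small framed gate out of the wooden rack and hang it on the open front of the clear guard around the brittle tray: lower it so that both of its hinge sockets go fully home on the two upright pintles of the hinge post together, without forcing it, and leave it upright and shut across the opening, let go. The hinge post can be clamped anywhere along its short track, so feel (or look) for the pintles. Leave everything else where it is.

Things in the scene. Friction and masses are not known exactly. Their poses are not given: they have to be found in the camera images.
- leaf: The gate, 0.22 to 0.4 kg: aluminium frame with a clear pane, loose, upright in one slot of the rack. Frame 12 thick (x) x 140 wide (y) x 150 high (z); its top rail is 30 deep along the whole width and can be gripped across the thickness from above. Origin: centre of the frame's underside; z up. Two socket blocks stand out beyond its +y edge (see socket, socket_top). (In mm.)
- socket (a point): On the gate at x 0, y +115, z 25: centre of the lower mouth of the lower socket. The sockets are steel blocks 24 x 24 x 20 high on straps 12 thick, 20 tall, 33 long from the frame edge; undersides level with the straps'. A bore 10.5 wide with a 1.5 chamfer goes upright through each. A pintle missed on the frame side meets block or strap; more than 12 beyond the bore on the +y side it meets nothing. (In mm.)
- socket_top (a point): On the gate at x 0, y +115, z 105: centre of the lower mouth of the upper socket; same block and bore, both bores on one line along z. (In mm.)
- guard: Fixed tray guard: steel base 6 thick, clear walls 164 high at back (+x) and sides, a tray of brittle inside, open front at -x, where the gate belongs. Origin: on the table near the base's middle; z up. Shut, the gate's axes are parallel to the guard's, its +y end at the hinge post; a stop post (y -58 to -42, front face x -100, 110 high) stands just behind it. Fully home, the gate's origin is 16 above the table. (In mm.)
- hinge_nominal (a point): On the guard at x -110, y +110, z 41: the shoulder of the lower pintle if the hinge post stood at mid track. The post's own place is not reported: it is fixed with its pintle axis at this x, anywhere within 16 either way along the guard's y. Two upright pintles on one axis, 8 thick, the top 4 tapering to 5. Heights over the table: lower shoulder 41, tip 59; upper shoulder 119, tip 139. (In mm.)
- upper_arm (a point): On the guard at x -110, y +110, z 119: the upper pintle's shoulder at mid track. Each pintle stands on an arm 12 thick (top at the shoulder), 16 wide, from a post 20 square, 156 high, near face 50 from the axis at +y. So bring the gate in from the front (-x), 20 to 44 above its final height: the lower socket cannot pass the upper arm. Resting on the tips the gate is 18 too high. (In mm.)
- rack: Fixed wooden rack 150 x 140 with two slots 15.5 wide along its y, at x -38 and +38; slot floor 10, slot walls 40 above the table; origin on the table at its centre. The gate stands in one slot, the board in the other, both parallel to the rack's y. (In mm.)
- board: Plain white cutting board 12 x 160 x 95 high without sockets, standing in the other slot; origin at the centre of its underside. Leave it there. (In mm.)
- nut_jar: Jar 72 wide, 110 high; origin at its underside. Leave alone. (In mm.)
- tin: Tin can 60 wide, 85 high; origin at its underside. Leave alone. (In mm.)
- bowl: Steel bowl 110 wide, 45 high; origin at its underside. Leave alone. (In mm.)
- scraper: Flat spatula lying on the table, under 30 high; origin under its middle. Leave alone. (In mm.)
- carton: Cardboard box 100 x 65 x 50 high; origin at its underside. Leave alone. (In mm.)
- mug: White mug 76 wide, 90 high; origin at its underside. Leave alone. (In mm.)
Mind the look-alikes: they are no part of the job. Of the things that look like the leaf, the smaller one is meant.

How it is judged:
On the way:
1. the gate is lifted clear of the rack (height (world z) of leaf above 0.03 m and contact force between leaf and rack below 0.1 N), for 0.1 s.
At the end, for the whole second after the job is handed in: The gate hangs at rest on both pintles: its lower socket mouth within 2.5 mm of shoulder height (41 mm above the table), on the hinge line within 6 mm in the guard's x and within 20 mm of mid track in its y, the gate upright within 0.08 rad and shut across the opening within 0.2 rad, released (x of socket in the frame of guard between -0.116 and -0.104 m and y of socket in the frame of guard between 0.09 and 0.13 m and height (world z) of socket between 0.0385 and 0.0435 m and angle between leaf's own z axis and vertical below 0.08 rad and angle between the y axis of leaf and the y axis of guard, either way round below 0.2 rad and y of leaf in the frame of guard below 0.03 m and linear speed of leaf below 0.02 m/s and angular speed of leaf below 0.1 rad/s); the robot touches nothing.
It fails at once if the gate is forced: pressed or knocked against the guard or its hinge post with more than 60 N (contact force between leaf and guard above 60 N).
It fails at once if the gate is dropped or toppled (angle between leaf's own z axis and vertical above 0.6 rad).
It fails at once if another thing is displaced by more than 30 mm (distance of any of board, nut_jar, tin, bowl, scraper, carton, mug from where it was at the start of the episode above 0.03 m).
It also fails if it takes over 54 s, if anything falls off the work surface, if the arm or the gripper's body presses on something with over 40 N, if the wrist force passes 120 N, or if a joint passes its speed limit or range.

## Working session

There is one attempt and no reset: what is moved stays moved. The work goes in short steps, Python scripts to look and compute and a shell command to move; the robot and the scene stay as the last step left them, time stands still between calls to the robot, and variables do not carry over. Pictures are saved under pics/ and viewed, about 8 in all and at most 12, crops included, and the job is handed in when it is done.

```bash
mkdir -p pics; python3 - <<'E'
from bench import ctrl
import cv2,numpy as np
s=ctrl.state();print({k:np.round(v,3).tolist() for k,v in s.items()})
for n in("top","side"):
    f=ctrl.grab_frame(n);cv2.imwrite(f"pics/{n}0.png",cv2.resize(f["image"][:,:,::-1],(800,600)) )
    cv2.imwrite(f"pics/{n}0raw.png",f["image"][:,:,::-1])
    print(n,f["intrinsics"].tolist(),f["distortion"],f["T"].round(4).tolist())
E
```

```text
{'time_s': 0.0, 'joints': [1.191, 0.481, 1.597, -0.0, 1.065, -0.047], 'qvel': [0.001, -0.001, 0.001, 0.0, -0.001, -0.0], 'effort': [0.002, -95.062, -43.02, 0.001, 0.012, 0.0], 'tool_pos': [0.212, 0.614, 0.231], 'eef_rot': [0.698, -0.117, 0.117, -0.697], 'wrist_force': [0.011, 0.118, 0.259], 'wrist_torque': [0.019, -0.008, -0.048], 'finger_gap': 0.085}
top [[463.36016241444776, 0.0, 280.8861424929917], [0.0, 463.36016241444776, 202.33080036717672], [0.0, 0.0, 1.0]] [-0.10177945  0.          0.          0.          0.        ] [[0.0041, -0.9923, 0.1235, 0.2991], [-0.9999, -0.0021, 0.0162, 0.0526], [-0.0158, -0.1236, -0.9922, 1.4446], [0.0, 0.0, 0.0, 1.0]]
side [[435.1202310614428, 0.0, 281.16591222042763], [0.0, 435.1202310614428, 204.3807276118015], [0.0, 0.0, 1.0]] [-0.04434355  0.          0.          0.          0.        ] [[0.9462, -0.169, 0.2759, 0.1872], [-0.3231, -0.5383, 0.7784, -0.7511], [0.017, -0.8256, -0.5639, 0.6959], [0.0, 0.0, 0.0, 1.0]]
```

View pics/top0.png

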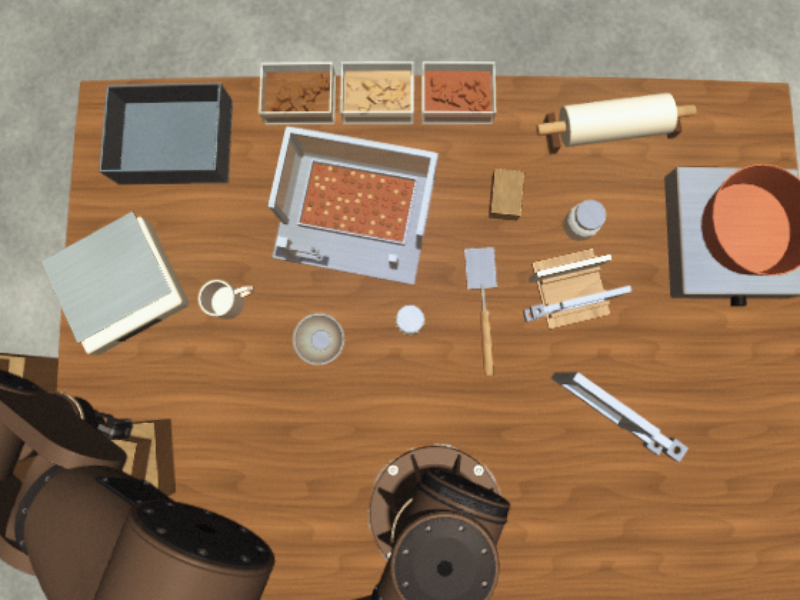

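View pics/side0.png

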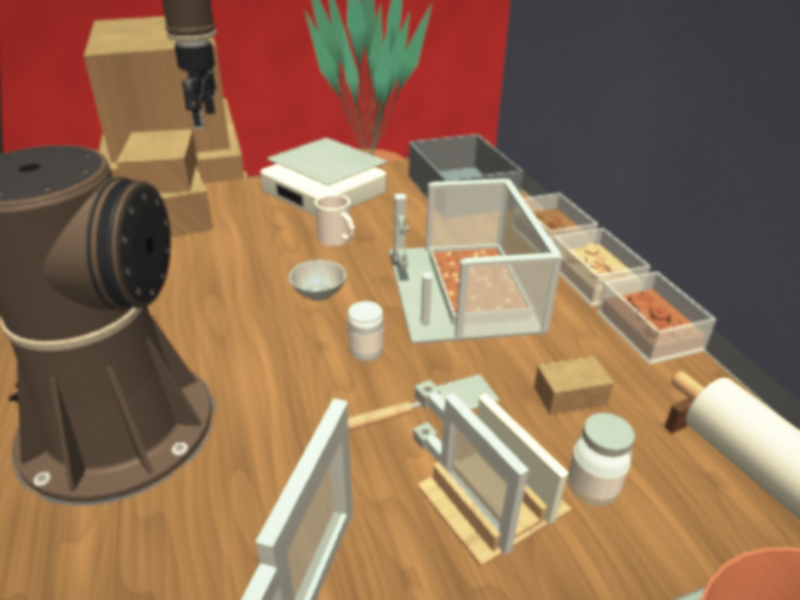

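The gate stands in the rack's near slot, at about (580,303) of 800x600 in the top view. Its sockets point left (+y). The hinge post is at about (310,255) and the stop post at about (393,260). I'll look closer.

```bash
python3 - <<'E'
import cv2
a=cv2.imread('pics/top0raw.png')
g=cv2.resize(a[85:205,180:315],None,fx=5.8,fy=5,interpolation=cv2.INTER_CUBIC)
x0,y0,x1,y1=182,150,312,205
A=cv2.resize(a[150:205,180:310],(780,330),interpolation=cv2.INTER_CUBIC)
B=cv2.resize(a[170:232,360:450],(390,269),interpolation=cv2.INTER_CUBIC)
B=cv2.resize(a[170:215,320:450] if 0 else a[172:232,355:455],(450,270),interpolation=cv2.INTER_CUBIC)
import numpy as np
c=np.zeros((600,780,3),np.uint8);c[:330]=A;c[330:,:450]=B
cv2.imwrite('pics/crop1.png',c)
E
```

```text
(no output)
```

View pics/crop1.png

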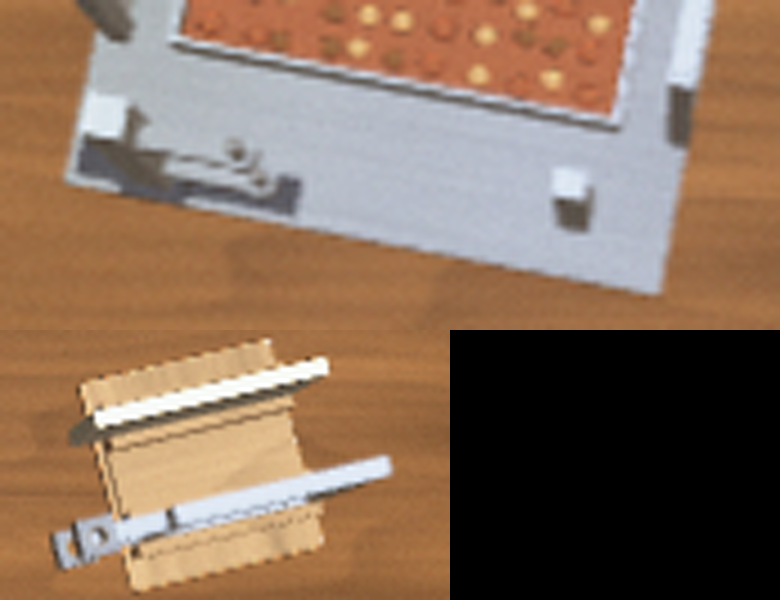

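Crop: front base corners are at (65,182) and (658,293), upper pintle tip (237,150), lower tip (262,182), stop post top (570,183), hinge post top (108,115). The gate's rail runs (125,530)–(390,465), with the upper bore at (98,536).

```bash
cat > h.py <<'E'
import numpy as np,cv2
from bench import ctrl
def ray(f,uv):
    p=cv2.undistortPoints(np.array([[uv]],float),f["intrinsics"],np.array(f["distortion"]))[0,0]
    T=np.array(f["T"]);return T[:3,3],T[:3,:3]@np.array([p[0],p[1],1])
def pt(f,uv,z):
    o,d=ray(f,uv);return o+d*(z-o[2])/d[2]
def proj(f,P):
    T=np.linalg.inv(f["T"]);r,_=cv2.Rodrigues(T[:3,:3])
    return cv2.projectPoints(np.array(P,float).reshape(-1,1,3),r,T[:3,3],f["intrinsics"],np.array(f["distortion"]))[0].reshape(-1,2)
E
python3 - <<'E'
from h import *
f=ctrl.grab_frame("top")
A=lambda x,y:((x+.5)/6-.5+180,(y+.5)/6-.5+150)
B=lambda x,y:((x+.5)/4.5-.5+355,(y-330+.5)/4.5-.5+172)
P={}
for n,uv,z in[("fl",A(65,182),.006),("fr",A(658,293),.006),("post",A(108,115),.156),("upin",A(237,150),.139),("lpin",A(262,182),.059),("stop",A(570,183),.11),("g+",B(125,530),.16),("g-",B(390,465),.16),("bore",B(98,536),.135),("b+",B(97,418),.105),("b-",B(327,367),.105)]:
    P[n]=pt(f,uv,z);print(n,P[n].round(4))
def yaw(a,b):
    d=P[a]-P[b];return np.degrees(np.arctan2(-d[0],d[1]))
print("guard yaw",yaw("fl","fr"),"post-pin",yaw("post","upin"),"gate",yaw("g+","g-"),yaw("bore","g-"),"board",yaw("b+","b-"))
print("gate ctr",(P["g+"]+P["g-"])/2, "len",np.linalg.norm(P["g+"]-P["g-"]),"bore-g-",np.linalg.norm((P["bore"]-P["g-"])[:2]),"post-pin",np.linalg.norm((P["post"]-P["upin"])[:2]))
E
```

```text
fl [0.5492 0.3632 0.006 ]
fr [0.4906 0.0499 0.006 ]
post [0.5554 0.3112 0.156 ]
upin [0.5416 0.2518 0.139 ]
lpin [0.54   0.2509 0.059 ]
stop [0.5307 0.093  0.11  ]
g+ [ 0.4211 -0.2097  0.16  ]
g- [ 0.462 -0.378  0.16 ]
bore [ 0.4196 -0.1976  0.135 ]
b+ [ 0.4994 -0.2043  0.105 ]
b- [ 0.5336 -0.357   0.105 ]
guard yaw -10.59285373540177 post-pin -13.047640680173906 gate 13.683211536832376 13.232415784204868 board 12.642595314716921
gate ctr [ 0.44156689 -0.29382682  0.16      ] len 0.17316622755221617 bore-g- 0.18529852713162653 post-pin 0.06098944127290137
```

```bash
python3 - <<'E'
from h import *
from scipy.spatial.transform import Rotation as R
s=ctrl.state();r=R.from_quat(s["eef_rot"]).as_matrix();print(r.round(3),np.degrees(np.arctan2(r[1,2],r[0,2])))
f=ctrl.grab_frame("top")
q=lambda x,y:((x+.5)*.7-.5,(y+.5)*.7-.5)
for n,uv,z in[("tin",q(410,319),.085),("tin110",q(410,319),.11),("bowl",q(318,339),.045),("greyjar",q(590,215),.11),("mug",q(215,298),.09)]:print(n,pt(f,uv,z).round(3))
E
```

```text
[[ 0.945 -0.     0.327]
 [-0.327 -0.001  0.945]
 [-0.    -1.    -0.001]] 70.93397189682159
tin [0.407 0.057 0.085]
tin110 [0.405 0.057 0.11 ]
bowl [0.367 0.252 0.045]
greyjar [ 0.621 -0.316  0.11 ]
mug [0.449 0.464 0.09 ]
```

```bash
python3 -m inch '[[1,0.5,-0.8,0.06,0,0,-4.8],[1,0.5,-0.8,0.06,0,0,-4.8],[1,0.5,-0.8,0.06,0,0,-4.8],[1,0.5,-0.8,0.06,0,0,-4.8],[1,0.5,-0.8,0.06,0,0,-4.8],[1,0.5,-0.8,0.06,0,0,-4.8],[1,0.5,-0.8,0.06,0,0,-4.8],[1,0.5,-0.8,0.06,0,0,-4.8],[1,0.5,-0.8,0.06,0,0,-4.8],[1,0.5,-0.8,0.06,0,0,-4.8],[1,0.5,-0.8,0.06,0,0,-4.8],[1,0.5,-0.8,0.06,0,0,-4.8]]' 40
```

```text
time_s: 1.2
tool_pos: [0.4529, 0.2286, 0.2603]
eef_rot: [-0.554, 0.44, -0.44, 0.554]
wrist_force: [1.4, 1.3, 0.5]
finger_gap: 0.0851
```

```bash
python3 -m inch '[[1,0.1,-1,0,0,0,0],[1,0.1,-1,0,0,0,0],[1,0,-1,0,0,0,0],[1,0,-1,0,0,0,0],[1,0,-1,0,0,0,0],[1,0,-1,0,0,0,0],[1,0,-1,0,0,0,0],[1,0,-1,0,0,0,0],[1,-0.1,-1,0,0,0,0],[1,-0.1,-1,0,0,0,0],[1,-0.1,-1,0,0,0,0],[1,-0.12,-1,0,0,0,0]]' && python3 -m inch '[[1,0,-1,0,0,0,0],[1,0,-0.22,0,0,0,0],[1,0,0,-0.2,0,0,0],[1,0,0,0,0,0,0]]'
python3 - <<'E'
from h import *
from scipy.spatial.transform import Rotation as R
s=ctrl.state();r=R.from_quat(s["eef_rot"]).as_matrix();print(s["tool_pos"],r.round(3).tolist(),np.degrees(np.arctan2(r[1,2],r[0,2])))
f=ctrl.grab_frame("side");a=f["image"][:,:,::-1]
cv2.imwrite("pics/s1.png",cv2.resize(a[150:400,240:440],(640,800))[:600] if 0 else cv2.resize(a[140:400,220:440],(507,600),interpolation=cv2.INTER_CUBIC))
E
```

```text
time_s: 2.2
tool_pos: [0.4429, -0.2517, 0.2602]
eef_rot: [-0.555, 0.439, -0.439, 0.555]
wrist_force: [0.7, 0.3, 0.3]
finger_gap: 0.0856
time_s: 2.53
tool_pos: [0.4427, -0.2981, 0.2505]
eef_rot: [-0.554, 0.44, -0.438, 0.554]
wrist_force: [-0.7, 0.5, -1.5]
finger_gap: 0.0859
[ 0.44267699 -0.2981176   0.25053972] [[0.229, -0.002, 0.973], [-0.973, 0.002, 0.229], [-0.002, -1.0, -0.001]] 13.246834058615203
```

View pics/s1.png

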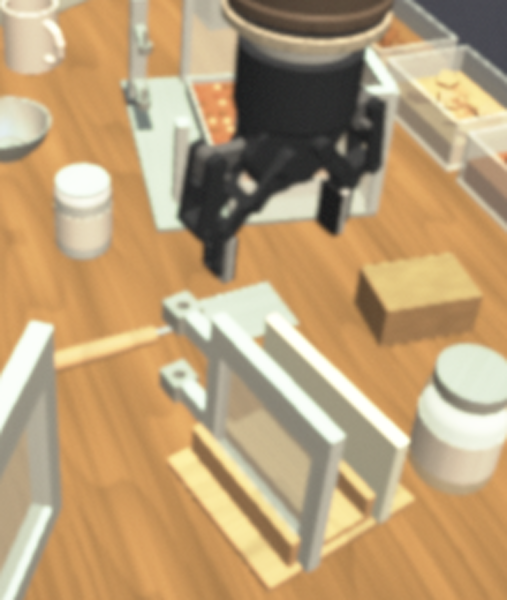

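The fingers are square over the gate and the board is clear, so I'll descend, grip and lift a little.

```bash
python3 -m inch '[[1,0,0,-0.8,0,0,0],[1,0,0,-0.8,0,0,0],[1,0,0,-0.8,0,0,0],[1,0,0,-0.5,0,0,0],[1,0,0,-0.2,0,0,0],[1,0,0,0,0,0,0]]' && python3 -m inch '[[-1,0,0,0,0,0,0],[-1,0,0,0,0,0,0],[-1,0,0,0,0,0,0],[-1,0,0,0,0,0,0],[-1,0,0,0,0,0,0],[-1,0,0,0,0,0,0],[-1,0,0,0,0,0,0],[-1,0,0,0,0,0,0],[-1,0,0,0,0,0,0]]' 60
```

```text
time_s: 3.08
tool_pos: [0.4429, -0.2966, 0.1267]
eef_rot: [-0.555, 0.439, -0.437, 0.555]
wrist_force: [-0.1, -0.2, 0.6]
finger_gap: 0.0854
time_s: 3.83
tool_pos: [0.4435, -0.2987, 0.1287]
eef_rot: [0.555, -0.438, 0.439, -0.555]
wrist_force: [-2.0, -0.3, 11.1]
finger_gap: 0.0107
```

```bash
python3 -m inch '[[-1,0,0,0.2,0,0,0],[-1,0,0,0.4,0,0,0],[-1,0,0,0.5,0,0,0],[-1,0,0,0.5,0,0,0],[-1,0,0,0.6,0,0,0],[-1,0,0,0.6,0,0,0],[-1,0,0,0.4,0,0,0],[-1,0,0,0,0,0,0],[-1,0,0,0,0,0,0]]'
python3 - <<'E'
from h import *
s=ctrl.state();print(s["wrist_force"],s["wrist_torque"])
f=ctrl.grab_frame("side");a=f["image"][:,:,::-1];cv2.imwrite("pics/s2raw.png",a)
g=ctrl.grab_frame("top")["image"][:,:,::-1]
c=np.hstack([cv2.resize(a[60:360,240:440],(400,600)),cv2.resize(g[130:280,340:440],(400,600),interpolation=cv2.INTER_CUBIC)])
cv2.imwrite("pics/s2.png",c)
E
```

```text
time_s: 4.58
tool_pos: [0.4437, -0.2986, 0.2568]
eef_rot: [-0.555, 0.438, -0.439, 0.555]
wrist_force: [0.1, -0.1, -3.9]
finger_gap: 0.0112
[ 0.12980346 -0.06928056 -3.86092202] [ 0.05186842 -0.03764037 -0.00410348]
```

View pics/s2.png

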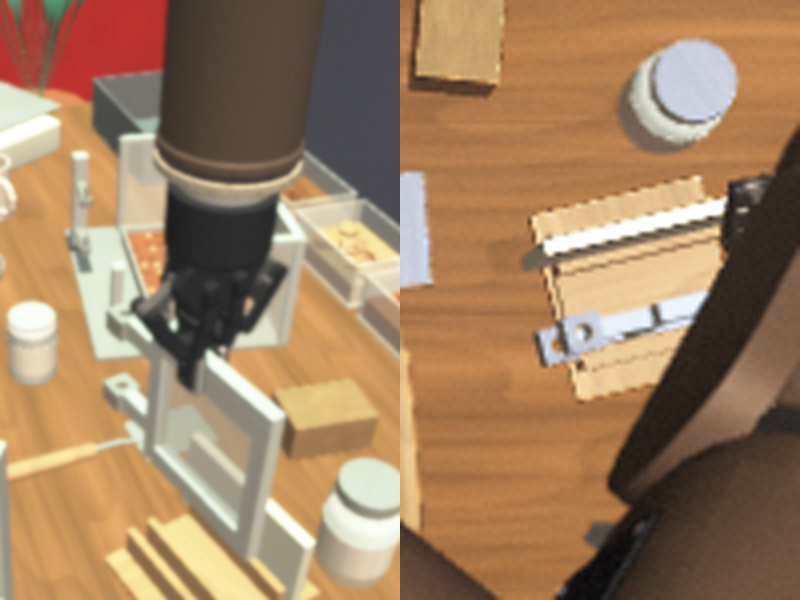

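```bash
python3 - <<'E'
from h import *
f=ctrl.grab_frame("top");s=ctrl.state();t=np.array(s["tool_pos"])
y=np.array([-.229,.973,0]);x=np.array([.973,.229,0])
for uv,z in[((384.9,212.9),.263),((379.1,215.9),.183)]:
    p=pt(f,uv,z);print(p.round(4),"rel gate axes x,y:",((p-t)@x).round(4),((p-t)@y).round(4))
E
```

```text
[ 0.4194 -0.1953  0.263 ] rel gate axes x,y: 0.0007 0.1053
[ 0.4193 -0.196   0.183 ] rel gate axes x,y: 0.0004 0.1047
```

Grip is true: the bore line is 105 mm ahead of the TCP with no tilt. Carrying it to 45 mm in front of the hinge.

```bash
python3 -m inch '[[-1,0.07,0.5,0,0,0,-2],[-1,0.07,0.99,0,0,0,-2],[-1,0.07,0.99,0,0,0,-2],[-1,0.07,0.99,0,0,0,-2],[-1,0.07,0.99,0,0,0,-2],[-1,0.07,0.99,0,0,0,-2],[-1,0.07,0.99,0,0,0,-2],[-1,0.07,0.99,0,0,0,-2],[-1,0.07,0.99,0,0,0,-2],[-1,0.07,0.99,0,0,0,-2],[-1,0.07,0.99,0,0,0,-2],[-1,0.07,0.6,0,0,0,-1.9]]' && python3 -m inch '[[-1,0,0.38,0,0,0,0],[-1,0,0,0,0,0,0],[-1,0,0,-0.5,0,0,0],[-1,0,0,-0.8,0,0,0],[-1,0,0,-0.6,0,0,0],[-1,0,0,-0.3,0,0,0],[-1,0,0,-0.1,0,0,0],[-1,0,0,0,0,0,0],[-1,0,0,0,0,0,0]]'
python3 - <<'E'
from h import *
from scipy.spatial.transform import Rotation as R
s=ctrl.state();r=R.from_quat(s["eef_rot"]).as_matrix();print(s["tool_pos"].round(4) if hasattr(s["tool_pos"],'round') else s["tool_pos"],r[:,1].round(4),(np.degrees(np.arctan2(r[1,2],r[0,2]))+90)%180-90)
a=ctrl.grab_frame("side")["image"][:,:,::-1];g=ctrl.grab_frame("top")["image"][:,:,::-1]
cv2.imwrite("pics/t3raw.png",g)
c=np.hstack([cv2.resize(a[90:250,220:326],(400,600),interpolation=cv2.INTER_CUBIC),cv2.resize(g[145:235,185:245],(400,600),interpolation=cv2.INTER_CUBIC)])
cv2.imwrite("pics/s3.png",c)
E
```

```text
time_s: 5.73
tool_pos: [0.4763, 0.1448, 0.2551]
eef_rot: [-0.452, 0.545, -0.544, 0.451]
wrist_force: [1.0, -0.7, -2.3]
finger_gap: 0.011
time_s: 6.48
tool_pos: [0.4773, 0.1564, 0.1643]
eef_rot: [-0.452, 0.544, -0.544, 0.452]
wrist_force: [0.6, 0.2, -3.1]
finger_gap: 0.0111
[0.4773 0.1564 0.1643] [-3.e-04 -1.e-04 -1.e+00] -10.583038400693383
```

View pics/s3.png

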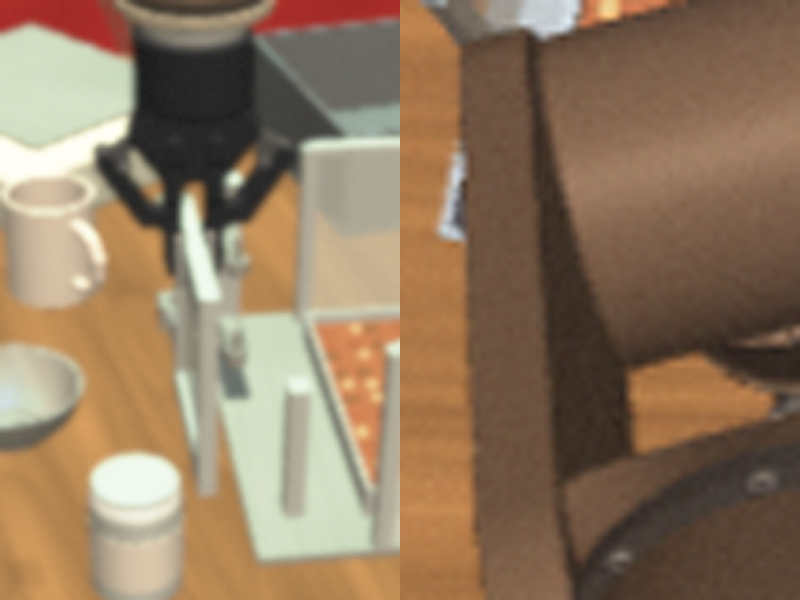

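Side view: the gate is upright and in front of the post, with no contact. The top view is blocked by the arm. Moving in over the pintles.

```bash
python3 -m inch '[[-1,0.2,-0.04,0,0,0,0],[-1,0.25,-0.045,0,0,0,0],[-1,0.25,-0.045,0,0,0,0],[-1,0.25,-0.045,0,0,0,0],[-1,0.14,-0.03,0,0,0,0],[-1,0,0,0,0,0,0],[-1,0,0,0,0,0,0]]'
python3 - <<'E'
from h import *
f=ctrl.grab_frame("side");a=f["image"][:,:,::-1];s=ctrl.state();t=np.array(s["tool_pos"])
print(t,s["wrist_force"],s["wrist_torque"])
b=t+.105*np.array([.184,.983,0]);
for z in(.059,.0706,.139,.1506):print(z,proj(f,[[.5408,.2513,z],[b[0],b[1],z]]).round(1).tolist())
cv2.imwrite("pics/s4.png",cv2.resize(a[110:210,250:330],(480,600),interpolation=cv2.INTER_CUBIC))
E
```

```text
time_s: 7.17
tool_pos: [0.5208, 0.1483, 0.1638]
eef_rot: [-0.452, 0.544, -0.544, 0.452]
wrist_force: [-0.2, -0.7, -2.7]
finger_gap: 0.0115
[0.52037519 0.14840551 0.16382546] [-0.59487231  0.20675922 -3.20948161] [-0.03645008  0.01087661 -0.00655475]
0.059 [[281.1, 178.5], [280.7, 178.5]]
0.0706 [[281.2, 175.0], [280.8, 175.0]]
0.139 [[281.6, 153.5], [281.2, 153.5]]
0.1506 [[281.7, 149.7], [281.3, 149.7]]
```

View pics/s4.png

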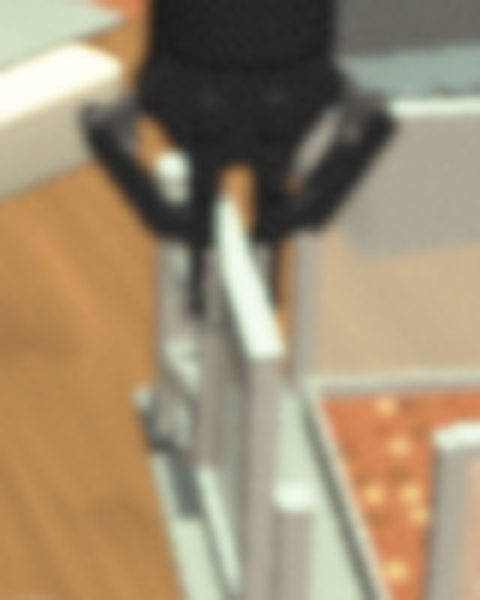

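The pintles are hidden in this view, so I'll feel for them by lowering gently to just past tip height.

```bash
python3 -m inch '[[-1,0,0,-0.06,0,0,0],[-1,0,0,-0.06,0,0,0],[-1,0,0,-0.06,0,0,0],[-1,0,0,-0.05,0,0,0],[-1,0,0,-0.04,0,0,0],[-1,0,0,-0.03,0,0,0],[-1,0,0,0,0,0,0],[-1,0,0,0,0,0,0]]'; python3 -m inch '[[-1,0,0,-0.02,0,0,0],[-1,0,0,-0.01,0,0,0],[-1,0,0,0,0,0,0],[-1,0,0,0,0,0,0]]'; python3 -c "
from bench import ctrl;s=ctrl.state();print(s['wrist_force'],s['wrist_torque'])"
```

```text
time_s: 7.88
tool_pos: [0.5207, 0.1485, 0.1522]
eef_rot: [0.452, -0.544, 0.544, -0.452]
wrist_force: [-0.5, 0.2, -0.7]
finger_gap: 0.0114
time_s: 8.22
tool_pos: [0.5209, 0.1485, 0.1512]
eef_rot: [0.452, -0.544, 0.544, -0.452]
wrist_force: [-2.0, -3.7, 6.0]
finger_gap: 0.0108
[-1.96846764 -3.68690805  5.97070051] [0.16113898 0.27194578 0.19216199]
```

Contact came at tip height. The reaction pushes towards the guard's -y and slightly -x, which suggests a chamfer hit with the bore about 3.5 mm too far +y. I'll ease up, shift and try again.

```bash
python3 -m inch '[[-1,0,0,0.06,0,0,0],[-1,-0.04,-0.08,0,0,0,0],[-1,0,0,0,0,0,0],[-1,0,0,-0.04,0,0,0],[-1,0,0,-0.03,0,0,0],[-1,0,0,-0.02,0,0,0],[-1,0,0,0,0,0,0],[-1,0,0,0,0,0,0]]';python3 -c "
from bench import ctrl;s=ctrl.state();print(s['wrist_force'],s['wrist_torque'])"
```

```text
time_s: 8.88
tool_pos: [0.5192, 0.145, 0.1499]
eef_rot: [0.452, -0.544, 0.544, -0.452]
wrist_force: [-3.1, -5.2, 6.5]
finger_gap: 0.0112
[-3.07591786 -5.18790764  6.46972144] [-0.14369165  0.27482258  0.15400523]
```

```bash
python3 -m inch '[[-1,0,0,0.03,0,0,0],[-1,-0.03,-0.05,0,0,0,0],[-1,0,0,0,0,0,0],[-1,0,0,-0.03,0,0,0],[-1,0,0,0,0,0,0],[-1,0,0,0,0,0,0]]';python3 -c "
from bench import ctrl;s=ctrl.state();print(s['wrist_force'],s['wrist_torque'])"; python3 -m inch '[[-1,0,0,-0.03,0,0,0],[-1,0,0,-0.02,0,0,0],[-1,0,0,0,0,0,0],[-1,0,0,0,0,0,0]]';python3 -c "
from bench import ctrl;s=ctrl.state();print(s['wrist_force'],s['wrist_torque'])"
```

```text
time_s: 9.38
tool_pos: [0.518, 0.1431, 0.1499]
eef_rot: [0.452, -0.544, 0.544, -0.452]
wrist_force: [-1.1, -4.1, 6.6]
finger_gap: 0.0115
[-1.09832026 -4.11227737  6.60036132] [-0.01534236  0.06891856  0.00720458]
time_s: 9.72
tool_pos: [0.518, 0.1431, 0.1478]
eef_rot: [0.452, -0.544, 0.544, -0.452]
wrist_force: [-0.7, -4.7, 5.7]
finger_gap: 0.0109
[-0.74121034 -4.74942202  5.69195959] [-0.22752438  0.08903298  0.02967804]
```

Force stays around 6 N with lateral force -y while it sinks. I need to look for tilt or slip.

```bash
python3 - <<'E'
from h import *
f=ctrl.grab_frame("side");a=f["image"][:,:,::-1];g=ctrl.grab_frame("top")["image"][:,:,::-1]
t=np.array(ctrl.state()["tool_pos"])
c=np.hstack([cv2.resize(a[110:210,250:320],(420,600),interpolation=cv2.INTER_CUBIC),cv2.resize(g[150:240,190:245],(367,600),interpolation=cv2.INTER_CUBIC)])
y=np.array([.184,.983,0]);h=t-[0,0,.1187]
# predicted gate corners: -y end near-face top/bottom, +y top
x=np.array([.983,-.184,0]);o=h-.010*y
P=[o-.07*y-.006*x+[0,0,.15],o-.07*y+.006*x+[0,0,.15],o-.07*y-.006*x,o+.07*y-.006*x+[0,0,.15],o+.127*y-.012*x+[0,0,.125],o+.127*y-.012*x+[0,0,.045]]
for p in proj(f,P):
    q=((p-[250,110]+.5)*6-.5);print(q.round(0));cv2.circle(c,tuple(int(v) for v in q),3,(0,0,255),1)
cv2.imwrite("pics/s5.png",c)
E
```

```text
[243. 400.]
[274. 399.]
[233. 708.]
[191. 236.]
[159. 229.]
[158. 381.]
```

View pics/s5.png

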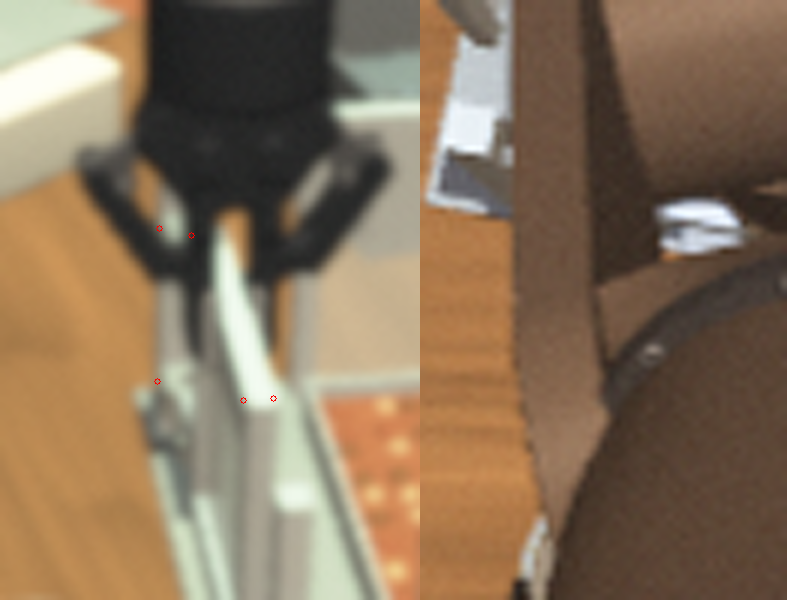

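The -y rail corner sits at about (260,402), close to the prediction (400). A constant 9 N while sinking could still mean the gate is pitching in the grip. I'll go back to the pose of picture s4 and compare it with that image numerically.

```bash
python3 -m inch '[[-1,0,0,0.2,0,0,0],[-1,0,0,0.2,0,0,0],[-1,0.07,0.135,0,0,0,0],[-1,0,0,0,0,0,0],[-1,0,0,0,0,0,0]]'
python3 - <<'E'
from h import *
f=ctrl.grab_frame("side");a=f["image"][:,:,::-1];s=ctrl.state();t=np.array(s["tool_pos"]);print(t,s["wrist_force"],s["wrist_torque"])
n=cv2.resize(a[110:210,250:330],(480,600),interpolation=cv2.INTER_CUBIC).astype(np.float32)[:,:,1];cv2.imwrite("pics/s6raw.png",a)
o=cv2.imread("pics/s4.png").astype(np.float32)[:,:,1]
# vertical shift of -y end top corner, far rail, gripper, background
for nm,(x0,x1,y0,y1) in dict(corner=(238,290,325,385),rail=(205,265,215,325),grip=(90,190,90,180),bg=(0,110,30,200),stop=(270,315,470,520)).items():
    w=o[y0:y1,x0:x1];R=n[y0-30:y1+30,x0-30 if x0>=30 else 0:x1+30]
    m=cv2.matchTemplate(R,w,cv2.TM_CCOEFF_NORMED);_,v,_,p=cv2.minMaxLoc(m);print(nm,"dx,dy crop px",p[0]-min(x0,30),p[1]-30,round(v,3))
E
```

```text
time_s: 10.23
tool_pos: [0.521, 0.1492, 0.1638]
eef_rot: [0.452, -0.544, 0.544, -0.452]
wrist_force: [-0.3, 0.2, -2.8]
finger_gap: 0.011
[0.5206539  0.14897218 0.16354058] [-0.33580981 -1.1824823  -2.83073391] [-2.10133394e-02  2.44954726e-02 -2.58998478e-05]
corner dx,dy crop px 0 5 0.997
rail dx,dy crop px 0 1 0.996
grip dx,dy crop px 0 0 0.998
bg dx,dy crop px 0 0 1.0
stop dx,dy crop px 0 0 0.998
```

The tilt is real: the far corner dropped about 2 mm (1.6°), so the socket sat on a pintle tip and did not enter. I'll re-measure the pintles more closely in the first pictures.

```bash
python3 - <<'E'
from h import *
a=cv2.imread('pics/top0raw.png')[163:191,192:232];b=cv2.imread('pics/side0raw.png')[132:200,262:302]
A=cv2.resize(a,(480,336),interpolation=cv2.INTER_CUBIC);B=cv2.resize(b,(320,544),interpolation=cv2.INTER_CUBIC)
c=np.zeros((544,800,3),np.uint8);c[:336,:480]=A;c[:,480:]=B
A2=cv2.resize(a[8:25,18:40],(264,204),interpolation=cv2.INTER_CUBIC);c[340:544,:264]=cv2.normalize(A2,None,0,255,cv2.NORM_MINMAX)
cv2.imwrite("pics/z1.png",c)
f=ctrl.grab_frame("side");g=ctrl.grab_frame("top")
for z in(.041,.059,.119,.139):
    p=[[.5408,.2513,z]];u=proj(f,p)[0];v=proj(g,p)[0]
    print(z,"side",((u-[262,132]+.5)*8-.5+[480,0]).round(),"top",((v-[192,163]+.5)*12-.5).round())
E
```

```text
0.041 side [636. 419.] top [389. 217.]
0.059 side [637. 376.] top [379. 205.]
0.119 side [640. 227.] top [345. 163.]
0.139 side [641. 175.] top [332. 148.]
```

View pics/z1.png

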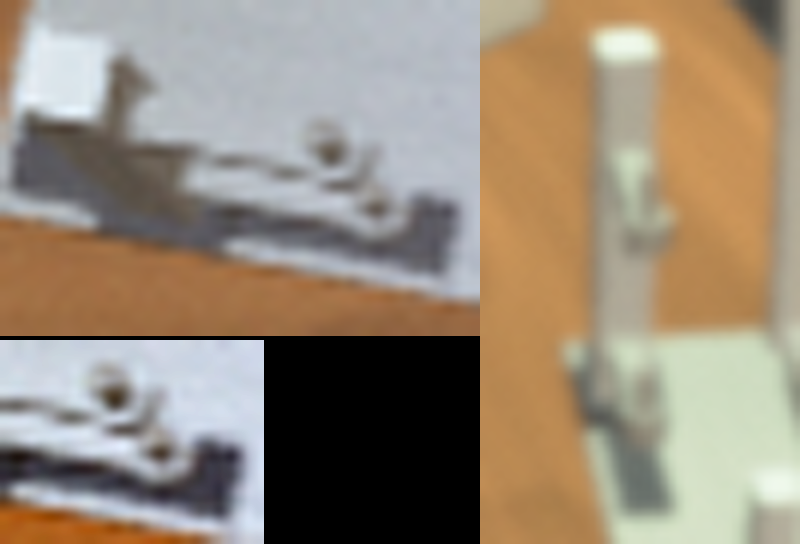

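Zoom: the pintles show as shaded sides at (331,150) and (379,205), with the light tips up-left of those, so my clicks were biased. The bright post tops are cleaner: hinge post at (65,77) here and (627,45) in the side view. I'll take centroids of the post and stop tops in both views and offset 60 mm from the post.

```bash
python3 - <<'E'
from h import *
T=cv2.imread('pics/top0raw.png');S=cv2.imread('pics/side0raw.png')
f=ctrl.grab_frame("side");g=ctrl.grab_frame("top")
def cen(im,x0,x1,y0,y1,th,k=8):
    c=cv2.resize(im[y0:y1,x0:x1].min(2),None,fx=k,fy=k,interpolation=cv2.INTER_CUBIC)
    n,l,st,ce=cv2.connectedComponentsWithStats((c>th).astype(np.uint8))
    i=1+np.argmax(st[1:,4]);(cx,cy),wh,an=cv2.minAreaRect(np.argwhere(l==i)[:,::-1].astype(np.float32))
    return (ce[i]+.5)/k-.5+[x0,y0],(cx/k+x0-.45,cy/k+y0-.45),np.round(np.array(wh)/k,1),st[i,4]/k/k,c.max()
R={}
for n,im,b,cam,z in[("post",T,(190,204,162,176),g,.156),("stop",T,(268,283,174,186),g,.11),("postS",S,(274,288,132,146),f,.156),("stopS",S,(290,306,184,198),f,.11)]:
    im_=im[b[2]:b[3],b[0]:b[1]].min(2);th=(int(im_.max())+int(np.percentile(im_,60)))/2 if im is S else 205
    for th in (th,th+12):
        r=cen(im,*b,th);print(n,th,r[0].round(2),np.round(r[1],2),r[2],r[3],r[4],pt(cam,r[0],z).round(4),pt(cam,r[1],z).round(4))
E
```

```text
post 205 [196.66 168.66] [196.69 168.65] [6.7 6.6] 39.90625 236 [0.5557 0.3138 0.156 ] [0.5557 0.3138 0.156 ]
post 217 [196.56 168.81] [196.69 168.82] [6. 6.] 29.90625 236 [0.5552 0.3141 0.156 ] [0.5552 0.3138 0.156 ]
stop 205 [274.21 179.88] [274.35 179.85] [5.1 4.3] 19.234375 225 [0.5313 0.0941 0.11  ] [0.5314 0.0937 0.11  ]
stop 217 [274.19 180.13] [274.24 179.99] [3.6 3.9] 11.34375 225 [0.5306 0.0942 0.11  ] [0.531 0.094 0.11 ]
postS 182.0 [279.76 137.27] [279.73 137.25] [3.8 6.9] 22.765625 235 [0.5569 0.3157 0.156 ] [0.5569 0.3158 0.156 ]
postS 194.0 [279.77 137.23] [279.74 137.24] [3.4 6.4] 18.6875 235 [0.557  0.3159 0.156 ] [0.5569 0.3159 0.156 ]
stopS 215.5 [298.9  191.93] [298.86 191.99] [3.9 5.9] 18.953125 236 [0.5338 0.0964 0.11  ] [0.5337 0.0962 0.11  ]
stopS 227.5 [298.9  192.04] [298.92 192.05] [2.5 3.8] 8.453125 236 [0.5337 0.0959 0.11  ] [0.5337 0.0959 0.11  ]
```

Both cameras agree on the posts to about 2.5 mm, and guard yaw is -10.8°. The pintle is near (0.5445, 0.255), about 4 mm +y and 3 mm +x of my first guess. Straighten the 1.6° pitch, shift, and lower again.

```bash
python3 -m inch '[[-1,0,0,0,-1.57,0.3,0],[-1,0.09,0.06,0,0,0,0],[-1,0,0,0,0,0,0],[-1,0,0,-0.08,0,0,0],[-1,0,0,-0.08,0,0,0],[-1,0,0,-0.06,0,0,0],[-1,0,0,-0.05,0,0,0],[-1,0,0,-0.03,0,0,0],[-1,0,0,0,0,0,0],[-1,0,0,0,0,0,0]]';python3 -m inch '[[-1,0,0,-0.02,0,0,0],[-1,0,0,0,0,0,0],[-1,0,0,0,0,0,0]]';python3 -c "
from bench import ctrl;s=ctrl.state();print(s['wrist_force'],s['wrist_torque'])"
```

```text
time_s: 11.32
tool_pos: [0.5243, 0.1511, 0.1516]
eef_rot: [0.459, -0.538, 0.55, -0.444]
wrist_force: [-0.3, -0.5, -1.6]
finger_gap: 0.011
time_s: 11.57
tool_pos: [0.5244, 0.1512, 0.151]
eef_rot: [0.459, -0.538, 0.55, -0.444]
wrist_force: [0.4, -0.1, -2.8]
finger_gap: 0.0112
[ 0.41513151 -0.09598834 -2.83515326] [-0.0004544  -0.01624326 -0.04346467]
```

No contact this time at a height where it touched before. Lower on slowly.

```bash
python3 -m inch '[[-1,0,0,-0.03,0,0,0],[-1,0,0,-0.03,0,0,0],[-1,0,0,0,0,0,0],[-1,0,0,0,0,0,0]]';python3 -c "
from bench import ctrl;s=ctrl.state();print(s['wrist_force'],s['wrist_torque'])"; python3 -m inch '[[-1,0,0,-0.03,0,0,0],[-1,0,0,-0.03,0,0,0],[-1,0,0,0,0,0,0],[-1,0,0,0,0,0,0]]';python3 -c "
from bench import ctrl;s=ctrl.state();print(s['wrist_force'],s['wrist_torque'])"
```

```text
time_s: 11.9
tool_pos: [0.5242, 0.1511, 0.1484]
eef_rot: [0.459, -0.538, 0.55, -0.444]
wrist_force: [0.1, 0.1, -2.8]
finger_gap: 0.0114
[ 0.08379447  0.09462982 -2.83324333] [-0.00495588 -0.03289138  0.06106199]
time_s: 12.23
tool_pos: [0.5242, 0.1511, 0.146]
eef_rot: [0.459, -0.538, 0.55, -0.444]
wrist_force: [-0.4, -0.2, -3.3]
finger_gap: 0.0109
[-0.35922699 -0.19414135 -3.27654988] [ 0.03975063 -0.02098394  0.00942706]
```

Free at 6 mm past the tips, so both pintles are in. Going on down to the shoulder.

```bash
python3 -m inch '[[-1,0,0,-0.04,0,0,0],[-1,0,0,-0.04,0,0,0],[-1,0,0,-0.04,0,0,0],[-1,0,0,-0.04,0,0,0],[-1,0,0,0,0,0,0],[-1,0,0,0,0,0,0]]';python3 -c "
from bench import ctrl;s=ctrl.state();print(s['wrist_force'],s['wrist_torque'])"; python3 -m inch '[[-1,0,0,-0.04,0,0,0],[-1,0,0,-0.03,0,0,0],[-1,0,0,0,0,0,0],[-1,0,0,0,0,0,0]]';python3 -c "
from bench import ctrl;s=ctrl.state();print(s['wrist_force'],s['wrist_torque'])"
```

```text
time_s: 12.73
tool_pos: [0.5242, 0.1511, 0.1395]
eef_rot: [0.459, -0.538, 0.55, -0.444]
wrist_force: [-0.2, 0.1, -2.6]
finger_gap: 0.011
[-0.16657423  0.06364059 -2.58533754] [-0.03122446  0.0357119  -0.01297932]
time_s: 13.07
tool_pos: [0.5243, 0.1511, 0.1368]
eef_rot: [0.459, -0.538, 0.55, -0.444]
wrist_force: [0.6, -0.6, -2.8]
finger_gap: 0.0114
[ 0.55817323 -0.63826264 -2.76014635] [-0.01295466 -0.02684775 -0.00573794]
```

```bash
python3 -m inch '[[-1,0,0,-0.03,0,0,0],[-1,0,0,-0.02,0,0,0],[-1,0,0,0,0,0,0],[-1,0,0,0,0,0,0]]';python3 -c "
from bench import ctrl;s=ctrl.state();print(s['wrist_force'],s['wrist_torque'])"
python3 - <<'E'
from h import *
f=ctrl.grab_frame("side");a=f["image"][:,:,::-1]
cv2.imwrite("pics/s7.png",cv2.resize(a[110:210,250:330],(480,600),interpolation=cv2.INTER_CUBIC))
E
```

```text
time_s: 13.4
tool_pos: [0.5243, 0.1511, 0.1348]
eef_rot: [0.459, -0.538, 0.55, -0.444]
wrist_force: [0.1, -0.6, -3.2]
finger_gap: 0.011
[ 0.12772793 -0.63016274 -3.15486398] [ 0.01801232 -0.01993969  0.00875592]
```

```bash
for i in 1 2; do python3 -m inch '[[-1,0,0,-0.025,0,0,0],[-1,0,0,0,0,0,0],[-1,0,0,0,0,0,0]]';done; python3 -c "
from bench import ctrl;s=ctrl.state();print(s['wrist_force'],s['wrist_torque'])"
```

```text
time_s: 13.7
tool_pos: [0.5244, 0.1511, 0.1339]
eef_rot: [0.459, -0.538, 0.55, -0.444]
wrist_force: [0.9, -0.2, -2.2]
finger_gap: 0.0112
time_s: 13.95
tool_pos: [0.5245, 0.1507, 0.1334]
eef_rot: [0.459, -0.537, 0.55, -0.444]
wrist_force: [-1.5, -6.0, 7.8]
finger_gap: 0.0114
[-1.4507784  -5.97480116  7.79942459] [-0.58609615  0.28692864 -0.01005326]
```

View pics/s7.png

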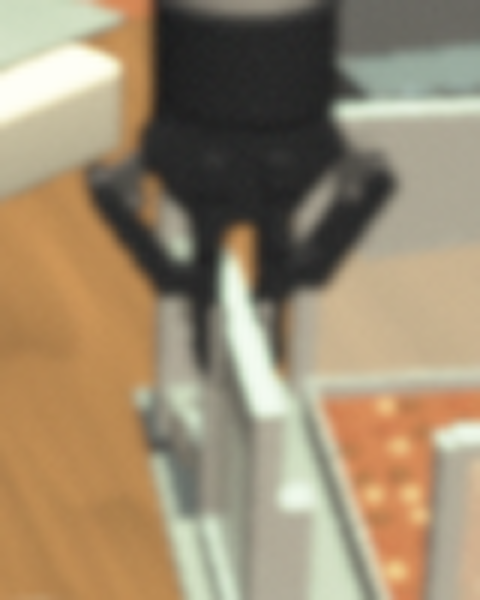

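The shoulder was felt at TCP 0.1335. The picture shows the gate in front of the stop post, shut. Release and retreat upwards.

```bash
python3 -m inch '[[-1,0,0,0.01,0,0,0],[-0.6,0,0,0,0,0,0],[-0.3,0,0,0,0,0,0],[0,0,0,0,0,0,0],[0,0,0,0,0,0,0],[0,0,0,0,0,0,0],[0,0,0,0,0,0,0]]'&& python3 -m inch '[[0,0,0,0.2,0,0,0],[0,0,0,0.4,0,0,0],[0,0,0,0.8,0,0,0],[0,0,0,0.8,0,0,0],[0,0,0,0.8,0,0,0],[0,0,0,0.5,0,0,0],[0,0,-0.8,0,0,0,0],[0,0,-1,0,0,0,0],[0,0,-1,0,0,0,0],[0,0,-1,0,0,0,0],[0,0,-1,0,0,0,0],[0,0,-1,0,0,0,0]]' && python3 -m inch '[[0,0,-1,0,0,0,0],[0,0,-1,0,0,0,0],[0,0,-1,0,0,0,0],[0,0,0,0,0,0,0],[0,0,0,0,0,0,0]]'
python3 - <<'E'
from h import *
a=ctrl.grab_frame("side")["image"][:,:,::-1];g=ctrl.grab_frame("top")["image"][:,:,::-1]
cv2.imwrite("pics/s8raw.png",a);cv2.imwrite("pics/t8raw.png",g)
c=np.hstack([cv2.resize(a[100:240,240:345],(400,533),interpolation=cv2.INTER_CUBIC),cv2.resize(g[120:220,185:260],(400,533),interpolation=cv2.INTER_CUBIC)])
cv2.imwrite("pics/s8.png",c)
E
```

```text
time_s: 14.53
tool_pos: [0.5243, 0.1512, 0.1332]
eef_rot: [0.459, -0.538, 0.55, -0.444]
wrist_force: [-0.0, 0.5, 0.2]
finger_gap: 0.043
time_s: 15.53
tool_pos: [0.5239, -0.0826, 0.2741]
eef_rot: [0.459, -0.537, 0.55, -0.444]
wrist_force: [1.8, -0.3, -0.2]
finger_gap: 0.0422
time_s: 15.95
tool_pos: [0.524, -0.2029, 0.2737]
eef_rot: [0.458, -0.538, 0.551, -0.443]
wrist_force: [-0.2, 0.6, -0.3]
finger_gap: 0.0426
```

View pics/s8.png

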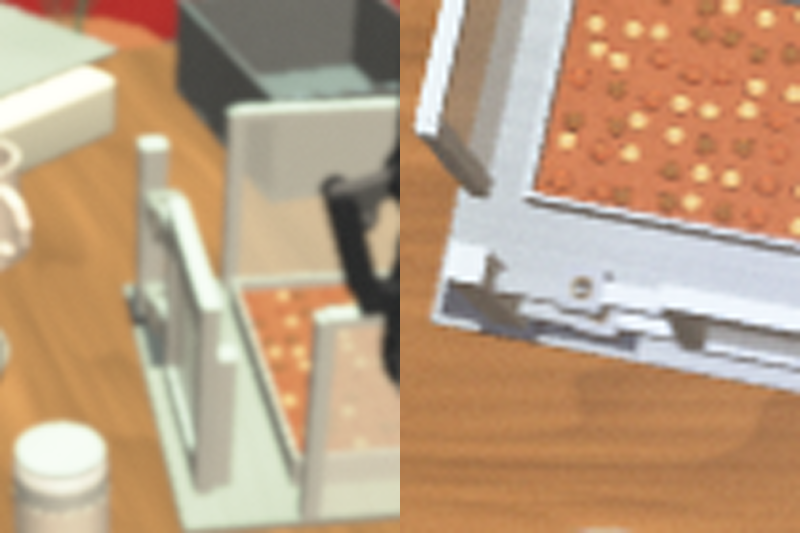

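The gate hangs behind the pintle line, shut, with the upper bore and pintle at (582,288). One numeric check of height and yaw before handing in.

```bash
python3 - <<'E'
from h import *
f=ctrl.grab_frame("side");g=ctrl.grab_frame("top")
y=np.array([.1865,.9825,0]);x=np.array([.9825,-.1865,0])
pin=np.array([.5447,.2553,0]);o=pin-.115*y
for dz in(.016,.034):
    for P,n in((o-.07*y-.006*x+[0,0,.15+dz],"near end L"),(o-.07*y+.006*x+[0,0,.15+dz],"near end R"),(pin+[0,0,.125+dz],"bore")):
        u=proj(f,P)[0];v=proj(g,P)[0];print(dz,n,"side",((u-[240,100]+.5)*3.81).round(),"top",((v-[185,120]+.5)*5.33+[400,0]).round())
s=ctrl.state();print(s["wrist_force"],s["qvel"])
a=g["image"][:,:,::-1].copy();d=cv2.absdiff(a,cv2.imread("pics/t8raw.png"));print("gate area change",d[150:200,190:270].max())
cv2.imwrite("pics/t9.png",cv2.resize(a[130:220,180:330],(800,480),interpolation=cv2.INTER_CUBIC))
E
```

```text
0.016 near end L side [198. 302.] top [912. 354.]
0.016 near end R side [217. 301.] top [916. 332.]
0.016 bore side [164. 200.] top [577. 287.]
0.034 near end L side [199. 277.] top [911. 349.]
0.034 near end R side [218. 276.] top [916. 326.]
0.034 bore side [164. 177.] top [572. 281.]
[-0.31454831  0.24377441  0.88475635] [ 0.00750631 -0.0013214  -0.00078917 -0.00110978 -0.00487479 -0.0022449 ]
gate area change 38
```

View pics/t9.png

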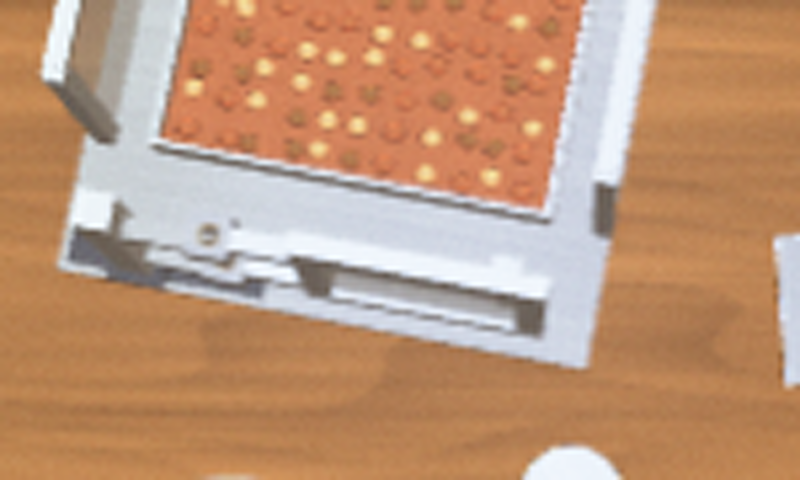

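Measured end-corner row is about 305, against 302 predicted if home and 277 if on the tips. The rail is parallel to the guard front, and the robot is clear.

```bash
python3 -c "
from bench import ctrl;print(ctrl.sign_off())"
```

```text
the job is handed in; nothing more can be done
None
```

The gate is off the rack and hanging on both pintles, shut across the guard's opening and let go. I handed the job in at about 16 s of the 54 s allowed.

- **First try failed:** the first lowering landed on a pintle tip because my pintle estimate was about 5 mm off. The wrist felt only about 9 N, and the gate tilted about 1.6° in the grip. I measured the post tops again, straightened the gate and shifted it, and it then went down with no measurable force until it met the shoulder.
- **Height:** the gate's end corner is at picture row 305. I predicted 302 for fully home and 277 for resting on the tips.
- **Shut and released:** in the last pictures the rail runs along the guard's front, just ahead of the stop post. The gripper is well clear, with about 1 N on the wrist.
- **Weaker checks:**
  - The two cameras differed by about 2.5 mm on the posts.
  - Two frames of the gate area differed by up to 38 grey levels at one pixel. I took this as image noise and did not look further.
  - I saw no sign that anything else had moved, but I did not measure each object.

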